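Read a glass colour slide on the light box

TASK

Slide the light box dimmer so that its grip lines up with the green mark. Then draw the glass slide out of the red-marked rack slot by its clear end, leaving the other slide standing in its slot, and hold it out with the frosted end over the middle of the lit panel, about 10 cm above it, roughly level and with the label face up (the corner notch on the frosted end tells which face that is). Finish while still holding it there in the gripper, fingers off the frosted end, and leave the bowl, the jar and the putty knife alone.

Things in the scene. Friction and masses are not known exactly. Their poses are not given: they have to be found in the camera images.
- lightbox: Fixed grey light box 250 mm (its x) by 200 mm (its y), 22 mm tall, origin under its centre; the lit cream panel lies on its +x part, the control strip with the dimmer on its -x part. Its z is up.
- panel (a point): Centre of the top of the lit cream panel, 150 (x) by 160 mm (y), its top 25 mm above the bench; axes as the light box.
- dimmer (a joint): Position of the dimmer along its track in m, 0 to 0.12, growing towards the light box's +y; stays where it is left, sliding takes about 1.5 to 3 N.
- dimmer_top (a point): Centre of the top of the yellow dimmer grip, a block 28 mm (along the light box's x) by 20 mm (along the track, light box's y) and 40 mm tall; this point is 76.5 mm above the bench. The aluminium track under it, 40 mm wide, is 36 mm above the bench.
- mark: Small flat green mark (24 x 6 mm) lying on the light box beside the track, on its robot (-x) side, 33 mm from the track's centre line; axes as the light box. The grip is on the mark when both have the same y in this frame (about 5 mm is fine).
- rack: Fixed low wooden rack 70 mm (its x) by 206 mm (its y), 16 mm tall, origin under its centre. Two slots in line along its y, 130 mm apart centre to centre, each 48 mm long (y), 7.4 mm wide (x) and 12 mm deep, hold one upright slide each.
- slot_red (a point): Centre of the floor of the red-marked slot (red strips on the rack's top around it), 4 mm above the bench; axes as the rack. The slide standing here is the one wanted; either colour can be here.
- slot_plain (a point): Centre of the floor of the unmarked slot, 4 mm above the bench. The slide standing here stays.
- slide_blue: Loose glass slide 45 mm wide (its y), 6 thick (x), 120 long (z), 80 g, upright with its lower 12 mm in a rack slot. Upper 78 mm clear pale green; lower 42 mm is the frosted end, white, and one face, the label face, carries a patch (blue). Origin: middle of the frosted end's bottom edge; z points to the clear end, x out of the label face. The two slides' label faces look contrary ways.
- slide_blue_label (a point): Middle of the blue slide's frosted end on the label face, 25 mm from the end; axes as the slide. A notch 12 mm wide and 24 tall is cut from one corner of the frosted end, on the slide's +y side: looking at the label face of the standing slide it is at the lower right, seen from the back at the lower left.
- slide_orange: Loose glass slide 45 mm wide (its y), 6 thick (x), 120 long (z), 80 g, upright with its lower 12 mm in a rack slot. Upper 78 mm clear pale green; lower 42 mm is the frosted end, white, and one face, the label face, carries a patch (orange). Origin: middle of the frosted end's bottom edge; z points to the clear end, x out of the label face. The two slides' label faces look contrary ways.
- slide_orange_label (a point): Middle of the orange slide's frosted end on the label face, 25 mm from the end; axes as the slide. A notch 12 mm wide and 24 tall is cut from one corner of the frosted end, on the slide's +y side: looking at the label face of the standing slide it is at the lower right, seen from the back at the lower left.
- bowl: White bowl, 100 mm across, 45 mm tall, loose; leave alone. Origin under its centre.
- jar: Terracotta-coloured pigment jar, 56 mm across, 70 mm tall, loose; leave alone. Origin under its centre.
- knife: Putty knife (spatula) lying on the bench along its x, 200 mm long, loose; leave alone.
There are look-alikes about, which are no part of the job. What is shaped like the slide_orange but black or yellow is not meant.

How it is judged:
By the outcome, as a careful person would: the job done as asked, in the order asked, and still so for the second after the job is handed in, while the arm keeps its last pose, push and grip.
It also fails if it takes over 53 s, if anything falls off the work surface, if the arm or the gripper's body presses on something with over 40 N, if the wrist force passes 120 N, or if a joint passes its speed limit or range.

ROBOT

A 6-joint arm with a two-finger parallel gripper is mounted at the origin on the work surface. World frame = base frame: x ahead of the robot, y to its left, z up, the work surface at z = 0. Lengths are in m, angles in rad, forces in N, time in s.
With the tool pointing down it reaches from about 0.275 to 0.725 m from the base axis. Payload 15.9 kg.
Tool frame: the origin (TCP) lies between the finger pads, 19 mm behind the fingertips; this is the grasp point; z points along the fingers, y is the line along which they close (so a half turn about z gives the same grasp; the last joint's range is limited). The gripper opens to 85 mm and grips with 20 to 120 N. Pads are 22 mm wide; open, the fingers measure 114 mm over their backs; the gripper's body (76 mm by 85 mm) begins 54 mm behind the grasp point. The pads swing forward as they close: fully open they stand 13 mm farther back than shut.
Start: joints at [0, 0.213, -0.034, 1.323, 0, 1.571], TCP at [0.5, -0, 0.25] pointing down, gripper open.
Joint ranges: [-2.98, 2.98], [-0.74, 1.72], [-1.14, 1.35], [-2.1, 2.04], [-1.57, 1.44], [-3.14, 3.14]. Speed limits (rad/s): [1.89, 1.89, 2.39, 2.57, 3.14, 3.14].

INTERFACE

Orientations are given as a rotation vector (axis times angle).
In Python, from rig import manip, solve_ik, optics, silhouettes, tip_of gives the robot as it stands. Calls block until the motion is done:
- manip.move_pose(position, orientation): joint-space move of the TCP to a pose.
- manip.move_straight(position, ori=None, speed=0.15): straight line of the TCP; ori=None keeps the orientation; speed is the mean speed in m/s.
- manip.set_joints(angles): joint-space move.
- manip.gripper_to(opening, newtons=None): finger opening in m; newtons is the grip in N (None keeps the last); returns when the fingers have stopped.
- manip.wait(seconds).
- solve_ik(position, orientation): joint angles nearest the present ones, or None.
- manip.sense(): the state.
- optics.snapshot(name): name is "scene" or "side" or "wrist"; returns a dict with "frame" (480x640x3 uint8, red, green, blue), "vfov" (degrees; the focal length in pixels is half the picture's height over the tangent of half this angle, whatever the lens; pixels are square), "cx", "cy" (the principal point, pixels), "R" (3x3) and "t" (3): a world point X has camera coordinates R X + t; the wrist camera has in their place "tool_from_camera" (4x4, takes a point from camera to tool coordinates, whose origin is the TCP and whose axes are the flange's). Camera axes: x right, y down, z forward; pixel columns grow to the right and rows downward; lengths in m; the calibration is good to about 2 mm. A picture is of the moment at which its call begins: read the wrist's pose just before it. There is no depth.
A pose or a line that the arm cannot do raises manip.Unreachable and nothing moves.
- manip.finish_job(): hands the job in; it is judged then, once.
Trained networks look in a picture, given as the dict that the camera call returned (one of the last four; its "shot" number tells which), for a name from the list of things; names that differ only in an ending like _2 or _b are one class to them, and where a whole thing is asked for, a point or a joint stands for the part that bears it (a point fixed in the world has none). Each returns a list of dicts, best first, with "confidence" (0 to 1); they miss things now and then, are a little off and sometimes report something else, mostly with a low value. They report only what shows in the picture. A call takes as long as a camera call. They do not tell look-alikes from the thing itself.
- silhouettes(label, picture): "mask" (480x640 bool, what is visible of it) and "bbox" ([centre column, centre row, width, height] as shares, 0 to 1, of the picture: columns of its width, rows of its height, round what is visible of it).
- tip_of(label, picture): "at" ([column, row] as shares, 0 to 1, of the picture: columns of its width, rows of its height: a listed point, or the origin of a listed thing).
The state is a dict: "t": time; "joint_positions": joint angles; "joint_velocities": joint speeds; "joint_efforts": joint torques, N m; "tool_pos": TCP position; "ee_rot": TCP orientation; "wrist_force": force on the tool from outside, world axes, zero at the start; "moment": the same for the moment, N m; "finger_gap": finger opening in m; "gripper_force": force on a finger pad.
Only numpy, scipy, OpenCV 4.12 (cv2) and the standard library are available. Lean on these libraries where they do the work, as an engineer would, in place of code of your own. Each camera call takes 0.05 s, during which the arm holds its last target. There are 200 camera calls.

## Working session

There is one attempt and no reset: what is moved stays moved. The work goes in short steps, each a Python script; the robot and the scene stay as the last script left them, time stands still between calls to the robot, and variables do not carry over. Pictures are saved under pics/ and viewed, at most 10 in all, crops included, and the job is handed in when it is done.

```bash
ls; mkdir -p pics
cat > h.py <<'E'
import numpy as np, cv2
from rig import manip, solve_ik, optics, silhouettes, tip_of
from scipy.spatial.transform import Rotation as Ro
def save(p,n): cv2.imwrite('pics/'+n,p['frame'][:,:,::-1])
def cam(p):
    f=240/np.tan(np.radians(p['vfov'])/2)
    if 'R' in p: R=np.array(p['R']);t=np.array(p['t']);return f,R,t
    T=p['TW']; R=T[:3,:3].T; return f,R,-R@T[:3,3]
def wristshot():
    s=manip.sense(); p=optics.snapshot('wrist'); T=np.eye(4)
    T[:3,:3]=Ro.from_rotvec(s['ee_rot']).as_matrix();T[:3,3]=s['tool_pos']
    p['TW']=T@np.array(p['tool_from_camera']); return p
def ray(p,u,v):
    f,R,t=cam(p); d=R.T@np.array([(u-p['cx'])/f,(v-p['cy'])/f,1]); return -R.T@t,d
def onz(p,u,v,z):
    o,d=ray(p,u,v); return o+d*(z-o[2])/d[2]
def proj(p,X):
    f,R,t=cam(p); c=R@np.array(X)+t; return np.array([p['cx']+f*c[0]/c[2],p['cy']+f*c[1]/c[2]])
E
python3 - <<'E'
from h import *
for n in ('scene','side'):
    p=optics.snapshot(n); save(p,n+'0.png'); f,R,t=cam(p); print(n,-R.T@t,R[2])
    for l,z in (('panel',.025),('dimmer_top',.0765),('mark',.022),('rack',0),('slot_red',.004),('slot_plain',.004),('lightbox',0),('slide_blue',.004),('slide_orange',.004),('slide_blue_label',.029),('slide_orange_label',.029),('bowl',0),('jar',0),('knife',0)):
        for d in tip_of(l,p)[:3]:
            u,v=d['at'][0]*640,d['at'][1]*480
            print(l,round(d['confidence'],2),int(u),int(v),onz(p,u,v,z).round(3))
print(manip.sense()['t'])
E
```

```text
pics
scene [1.01567577 0.35889582 0.97790664] [-0.45751571 -0.28285412 -0.84301419]
panel 0.87 344 311 [0.607 0.166 0.025]
dimmer_top 0.73 363 253 [0.5   0.143 0.077]
mark 0.56 395 271 [0.47  0.208 0.022]
rack 0.87 215 201 [ 0.521 -0.238  0.   ]
rack 0.49 212 295 [ 0.716 -0.086  0.   ]
slot_red 0.87 184 204 [ 0.569 -0.288  0.004]
slot_plain 0.56 242 192 [ 0.468 -0.198  0.004]
lightbox 0.61 358 306 [ 0.571  0.179 -0.   ]
slide_blue 0.88 186 207 [ 0.575 -0.279  0.004]
slide_orange 0.62 240 192 [ 0.471 -0.202  0.004]
slide_orange 0.58 273 219 [ 0.492 -0.093  0.004]
slide_blue_label 0.94 187 201 [ 0.57  -0.273  0.029]
slide_orange_label 0.85 276 214 [ 0.49  -0.084  0.029]
slide_orange_label 0.78 240 181 [ 0.459 -0.207  0.029]
bowl 0.7 212 296 [ 0.717 -0.087  0.   ]
jar 0.93 323 220 [0.43  0.004 0.   ]
knife 0.87 476 331 [0.489 0.407 0.   ]
knife 0.61 185 205 [ 0.568 -0.288  0.   ]
side [0.34858817 0.80719505 0.71191693] [ 0.22006143 -0.75353726 -0.61947928]
panel 0.89 274 298 [0.618 0.173 0.025]
dimmer_top 0.51 337 282 [0.5   0.146 0.077]
mark 0.55 344 329 [0.469 0.208 0.022]
rack 0.61 366 201 [ 0.522 -0.244  0.   ]
slot_red 0.85 352 193 [ 0.564 -0.266  0.004]
slot_red 0.42 369 204 [ 0.51  -0.227  0.004]
slot_plain 0.59 386 212 [ 0.465 -0.204  0.004]
slot_plain 0.54 274 299 [0.625 0.155 0.004]
lightbox 0.83 295 311 [ 0.577  0.17  -0.   ]
slide_blue 0.97 348 191 [ 0.574 -0.27   0.004]
slide_orange 0.81 423 233 [ 0.366 -0.144  0.004]
slide_orange 0.67 384 212 [ 0.468 -0.203  0.004]
slide_orange 0.56 366 237 [ 0.49  -0.093  0.004]
slide_blue_label 0.86 345 184 [ 0.584 -0.265  0.029]
slide_orange_label 0.85 425 231 [ 0.362 -0.119  0.029]
slide_orange_label 0.61 386 206 [ 0.465 -0.196  0.029]
slide_orange_label 0.6 364 231 [ 0.494 -0.083  0.029]
bowl 0.85 272 225 [ 0.718 -0.081  0.   ]
jar 0.92 386 271 [0.427 0.006 0.   ]
knife 0.58 299 431 [0.492 0.409 0.   ]
1.5
```

View pics/scene0.png

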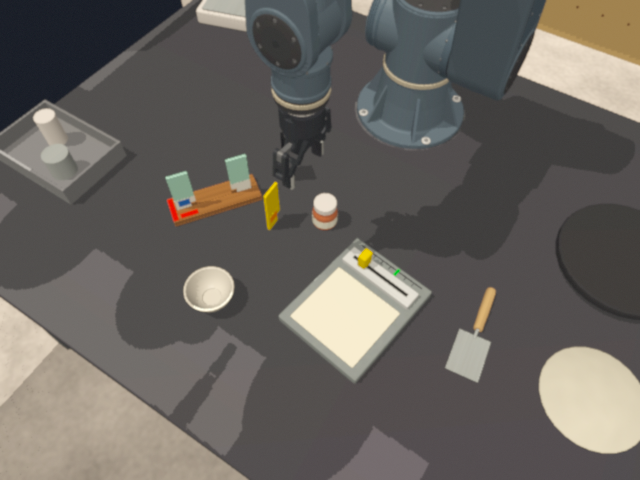

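View pics/side0.png

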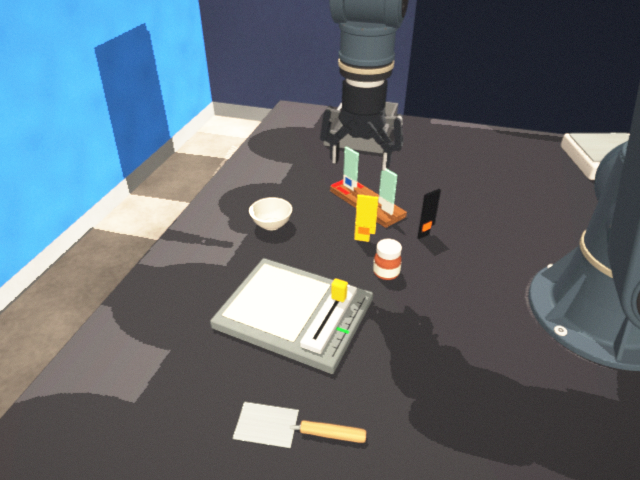

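The blue slide stands in the red slot at (184,195) in the scene view with its label towards the cameras. The black and yellow slides are decoys. The dimmer grip is at (363,258) and the green mark at (396,272). Next I fit the poses by colour and check IK for the hold.

```bash
cat > m.py <<'E'
from h import *
def hsv(p,lo,hi,roi):
    m=cv2.inRange(cv2.cvtColor(p['frame'],cv2.COLOR_RGB2HSV),lo,hi);k=np.zeros_like(m);k[roi[1]:roi[3],roi[0]:roi[2]]=255;m&=k
    n,l,s,c=cv2.connectedComponentsWithStats(m); i=1+np.argmax(s[1:,4]); return l==i,c[i],s[i,4]
def rect(p,mask,z):
    c=max(cv2.findContours(mask.astype(np.uint8),0,1)[0],key=len)[:,0]
    w=np.array([onz(p,u,v,z)[:2] for u,v in c]); return cv2.minAreaRect((w*1000).astype(np.float32))
E
python3 - <<'E'
from m import *
for n,rc,rg,ry,rr in (('scene',(270,250,420,380),(380,255,420,285),(350,240,380,275),(150,170,270,230)),('side',(200,255,345,360),(325,315,360,340),(320,270,355,305),(320,170,415,230))):
    p=optics.snapshot(n)
    m,c,a=hsv(p,(15,10,190),(40,75,255),rc); print('panel',rect(p,m,.025),a)
    m,c,a=hsv(p,(50,120,90),(75,255,255),rg); print('mark',onz(p,*c,.0225).round(4),a)
    m,c,a=hsv(p,(22,150,200),(35,255,255),ry); print('grip blob',c,a,rect(p,m,.0765))
    m,c,a=hsv(p,(0,130,60),(14,255,255),rr); print('rack',rect(p,m,.016),a)
    for l in ('slide_blue','slide_orange'):
        for d in silhouettes(l,p)[:3]: print(l,d['confidence'],(np.array(d['bbox'])*[640,480,640,480]).round())
for deg in range(-90,120,15):
    d=np.array([np.cos(np.radians(deg)),np.sin(np.radians(deg)),0])
    for s in(1,-1):
        y=np.array([0,0,s]);R=np.c_[np.cross(y,d),y,d]
        P=np.array([.612,.169,.128])-.058*d
        q=solve_ik(P,Ro.from_matrix(R).as_rotvec()); print(deg,s,None if q is None else np.round(q,2))
E
```

```text
panel ((613.0015869140625, 170.16055297851562), (161.11233520507812, 152.41983032226562), 81.41983032226562) 5722
mark [0.4695 0.2098 0.0225] 20
grip blob [364.97029703 254.55445545] 101 ((500.1063537597656, 145.7540283203125), (16.520509719848633, 27.798442840576172), 80.72710418701172)
rack ((525.7705688476562, -233.03636169433594), (81.41726684570312, 208.2205810546875), 54.25081253051758) 825
slide_blue 0.96 [182. 190.  29.  39.]
slide_orange 0.83 [238. 173.  23.  36.]
slide_orange 0.83 [273. 207.  17.  43.]
slide_orange 0.6 [284. 140.  -3.   4.]
panel ((577.0355834960938, 180.2787322998047), (195.79934692382812, 242.96444702148438), 81.55135345458984) 2685
mark [0.4738 0.2097 0.0225] 41
grip blob [338.74587459 289.6039604 ] 303 ((493.5868225097656, 164.7805633544922), (28.425878524780273, 56.80721664428711), 9.643495559692383)
rack ((564.6898193359375, -258.121337890625), (86.39183044433594, 119.14015197753906), 54.78103256225586) 521
slide_blue 0.55 [350. 169.  17.  44.]
slide_orange 0.85 [367. 219.  23.  45.]
slide_orange 0.73 [431. 214.  21.  49.]
slide_orange 0.71 [389. 192.  19.  45.]
-90 1 None
-90 -1 None
-75 1 None
-75 -1 None
-60 1 None
-60 -1 None
-45 1 None
-45 -1 None
-30 1 [ 0.85  0.97 -0.97 -1.94 -1.37  1.57]
-30 -1 [ 0.85  0.97 -0.97 -1.94 -1.37 -1.57]
-15 1 None
-15 -1 None
0 1 None
0 -1 None
15 1 None
15 -1 None
30 1 None
30 -1 None
45 1 None
45 -1 None
60 1 [-0.31  0.97 -0.98 -1.95  1.36  1.57]
60 -1 [-0.31  0.97 -0.98 -1.95  1.36 -1.57]
75 1 None
75 -1 None
90 1 None
90 -1 None
105 1 None
105 -1 None
```

Run:
```python
from h import *
C=np.array([.613,.170,0])
for z in (.125,.14):
  for tilt in (0,10,15):
    out=[]
    for deg in range(-100,100,5):
      a,b=np.radians(deg),np.radians(tilt)
      d=np.array([np.cos(a)*np.cos(b),np.sin(a)*np.cos(b),-np.sin(b)]); 
      y=np.array([np.cos(a)*np.sin(b),np.sin(a)*np.sin(b),np.cos(b)]);R=np.c_[np.cross(y,d),y,d]
      P=C+[0,0,z]-.058*d
      q=solve_ik(P,Ro.from_matrix(R).as_rotvec())
      if q is not None: out.append((deg,np.round(q,2).tolist()))
    print(z,tilt,*out,sep='\n  ')
# straight-ahead horizontal reach
for r in (.4,.45,.5,.55,.6,.65,.7):
  print(r,[z for z in np.arange(.1,.5,.025).round(3) if solve_ik([r,0,z],Ro.from_matrix(np.array([[0,0,1],[-1,0,0],[0,-1,0]]).T.T if 0 else np.c_[[0,1,0],[0,0,1],[1,0,0]]).as_rotvec()) is not None])
```

```text
0.125
  0
  (-40, [0.86, 0.96, -0.81, -1.77, -1.56, 1.57])
  (-35, [0.86, 0.96, -0.89, -1.85, -1.47, 1.57])
  (-30, [0.85, 0.98, -0.96, -1.94, -1.37, 1.57])
  (-25, [0.83, 1.0, -1.03, -2.03, -1.27, 1.57])
  (55, [-0.29, 1.0, -1.05, -2.05, 1.25, 1.57])
  (60, [-0.31, 0.98, -0.98, -1.96, 1.35, 1.57])
0.125
  10
  (-65, [0.81, 1.17, 0.51, 2.03, -1.16, -1.99])
  (-60, [0.82, 1.08, 0.34, 1.87, -1.23, -2.08])
  (-55, [0.84, 0.99, 0.18, 1.66, -1.29, -2.22])
  (-50, [0.85, 0.88, -0.01, 1.38, -1.34, -2.44])
  (-45, [0.85, 0.74, -0.23, 0.96, -1.38, -2.78])
  (-40, [0.85, 0.59, -0.51, 0.35, -1.4, 3.02])
  (-35, [0.85, 0.53, -0.76, -0.28, -1.36, 2.57])
  (-30, [0.84, 0.54, -0.93, -0.76, -1.3, 2.26])
  (-25, [0.82, 0.57, -1.04, -1.1, -1.21, 2.06])
  (-20, [0.79, 0.62, -1.13, -1.35, -1.11, 1.93])
  (55, [-0.27, 0.58, -1.06, -1.15, 1.19, 1.11])
  (60, [-0.29, 0.54, -0.95, -0.84, 1.28, 0.93])
  (65, [-0.31, 0.53, -0.8, -0.39, 1.35, 0.65])
  (70, [-0.31, 0.57, -0.57, 0.22, 1.39, 0.22])
  (75, [-0.31, 0.7, -0.29, 0.85, 1.39, -0.27])
  (80, [-0.31, 0.85, -0.05, 1.31, 1.35, -0.65])
  (85, [-0.3, 0.97, 0
[... 2864 characters left out ...]
1.04, 1.1])
  (55, [-0.26, 0.39, -1.0, -0.73, 1.14, 0.96])
  (60, [-0.28, 0.4, -0.88, -0.44, 1.21, 0.77])
  (65, [-0.29, 0.43, -0.72, -0.07, 1.27, 0.51])
  (70, [-0.3, 0.5, -0.53, 0.36, 1.3, 0.2])
  (75, [-0.3, 0.61, -0.32, 0.78, 1.31, -0.14])
  (80, [-0.29, 0.73, -0.11, 1.15, 1.28, -0.43])
  (85, [-0.29, 0.84, 0.07, 1.44, 1.24, -0.66])
  (90, [-0.27, 0.94, 0.24, 1.67, 1.19, -0.83])
  (95, [-0.26, 1.03, 0.41, 1.85, 1.14, -0.95])
0.4 []
0.45 []
0.5 []
0.55 []
0.6 [np.float64(0.475)]
0.65 [np.float64(0.425), np.float64(0.45), np.float64(0.475)]
0.7 [np.float64(0.15), np.float64(0.325), np.float64(0.35), np.float64(0.375), np.float64(0.4), np.float64(0.425), np.float64(0.45), np.float64(0.475)]
```

```bash
cat >> h.py <<'E'
ey=np.array([np.cos(np.radians(81.45)),np.sin(np.radians(81.45)),0]); ex=np.array([ey[1],-ey[0],0])
def down(y): 
    y=np.array(y,float);z=np.array([0,0,-1.]); return Ro.from_matrix(np.c_[np.cross(y,z),y,z]).as_rotvec()
def hold(deg,tilt,s,z=.128,L=.058,C=(.613,.170)):
    a,b=np.radians(deg),np.radians(tilt)
    d=np.array([np.cos(a)*np.cos(b),np.sin(a)*np.cos(b),-np.sin(b)]); y=s*np.array([np.cos(a)*np.sin(b),np.sin(a)*np.sin(b),np.cos(b)])
    return np.array([*C,z])-L*d, Ro.from_matrix(np.c_[np.cross(y,d),y,d]).as_rotvec()
E
python3 - <<'E'
from m import *
n=np.array([.58,.81,0]);n/=np.linalg.norm(n)
for s in (1,-1):
    print('grasp',s,[np.round(solve_ik([.57,-.275,z],down(s*n)),2) for z in (.085,.3)])
    for tl in (4,6,8): print(tl,[(dg,np.round(q,2).tolist()) for dg in (-55,-60,-65) if (q:=solve_ik(*hold(dg,tl,s))) is not None])
G=np.array([.500,.1455,0]);M=np.array([.4715,.2098,0])
y=min((ey,-ey),key=lambda y:abs(solve_ik(G+[0,0,.2],down(y))[5]-1.57))
manip.move_pose(G+[0,0,.2],down(y))
p=wristshot();save(p,'w1.png')
for l,z in (('dimmer_top',.0765),('mark',.0225)):
    for d in tip_of(l,p)[:1]: print(l,d['confidence'],onz(p,d['at'][0]*640,d['at'][1]*480,z))
try:
    m,c,a=hsv(p,(50,120,60),(75,255,255),(0,0,640,480)); print('mark',c,onz(p,*c,.0225),a, rect(p,m,.0225))
    m,c,a=hsv(p,(22,150,120),(35,255,255),(0,0,640,480)); print('grip',c,a,rect(p,m,.0765))
except Exception as e: print(e)
print(manip.sense()['t'])
E
```

```text
grasp 1 [array([-0.45,  0.56,  0.05,  1.06,  0.  ,  0.17]), array([-0.45,  0.52,  0.53,  1.58,  0.  ,  0.17])]
4 [(-55, [0.84, 1.14, 0.29, 1.99, -1.33, -1.86])]
6 [(-55, [0.84, 1.09, 0.25, 1.88, -1.32, -1.99])]
8 [(-55, [0.84, 1.03, 0.21, 1.77, -1.3, -2.11]), (-60, [0.83, 1.12, 0.38, 1.96, -1.24, -1.99])]
grasp -1 [array([-0.45,  0.56,  0.05,  1.06, -0.  , -2.97]), array([-0.45,  0.52,  0.53,  1.58, -0.  , -2.97])]
4 [(-55, [0.84, 1.14, 0.29, 1.99, -1.33, 1.28])]
6 [(-55, [0.84, 1.09, 0.25, 1.88, -1.32, 1.15])]
8 [(-55, [0.84, 1.03, 0.21, 1.77, -1.3, 1.03]), (-60, [0.83, 1.12, 0.38, 1.96, -1.24, 1.15])]
dimmer_top 0.56 [0.49529085 0.14823485 0.0765    ]
mark 0.73 [0.47319696 0.21047909 0.0225    ]
mark [389.84081633 173.89795918] [0.47276399 0.21249414 0.0225    ] 245 ((472.9941101074219, 212.58807373046875), (6.3906049728393555, 24.083871841430664), 84.32991027832031)
grip [314.96594982 227.26075269] 1116 ((492.8523254394531, 148.70858764648438), (19.080110549926758, 31.743650436401367), 81.34917449951172)
3.0083
```

View pics/w1.png

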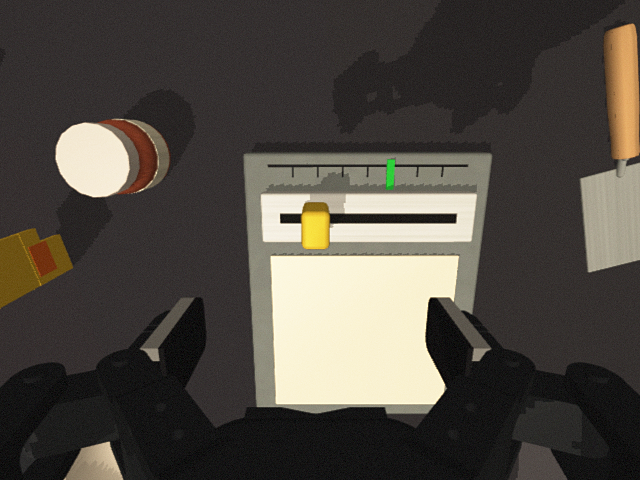

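The wrist view shows the grip at (315,225) and the green mark at (390,174), with a free track between them. I grip it, slide it to the mark and check.

Run:
```python
from m import *
ori=manip.sense()['ee_rot']
at=lambda yb,z,xb=.470: ex*xb+ey*yb+[0,0,z]
y0=.149*.499+.989*.147
manip.move_straight(at(y0,.064),ori,.2)
manip.gripper_to(.015,20); s=manip.sense(); print(s['finger_gap'],s['gripper_force'],s['wrist_force'])
manip.move_straight(at(.2797,.064),ori,.08); s=manip.sense(); print(s['tool_pos'],s['finger_gap'],s['wrist_force'])
manip.gripper_to(.085)
manip.move_straight(at(.2797,.2),ori,.25)
p=wristshot();save(p,'w2.png')
m,c,a=hsv(p,(50,120,60),(75,255,255),(0,0,640,480)); w=onz(p,*c,.0225);print('mark',w@ey,w@ex,c)
m,c,a=hsv(p,(22,150,120),(35,255,255),(150,0,640,480)); r=rect(p,m,.0765);print('grip',c,r,np.array([*r[0],0])@ey)
for n in('scene','side'):
    p=optics.snapshot(n)
    for l,z in (('dimmer_top',.0765),('mark',.0225)):
        for d in tip_of(l,p)[:1]: w=onz(p,d['at'][0]*640,d['at'][1]*480,z);print(l,d['confidence'],w@ex,w@ey)
print(manip.sense()['t'])
```

```text
0.01964319122841445 26.282396614551544 [-1.02630816 -1.18372003  4.88134924]
[0.50667993 0.20722183 0.06427212] 0.01943137617913715 [0.41496027 1.12157802 5.69769058]
mark 0.28037405001167637 0.43610003922512647 [312.96313364 178.1797235 ]
grip [316.06642402 231.99727025] ((502.127685546875, 210.41844177246094), (19.07635498046875, 32.72283935546875), 81.98645782470703) 282.732501292926
dimmer_top 0.69 0.4655626207778944 0.28311041473165904
mark 0.47 0.4326102617265304 0.2749830790483965
7.0417
```

View pics/w2.png

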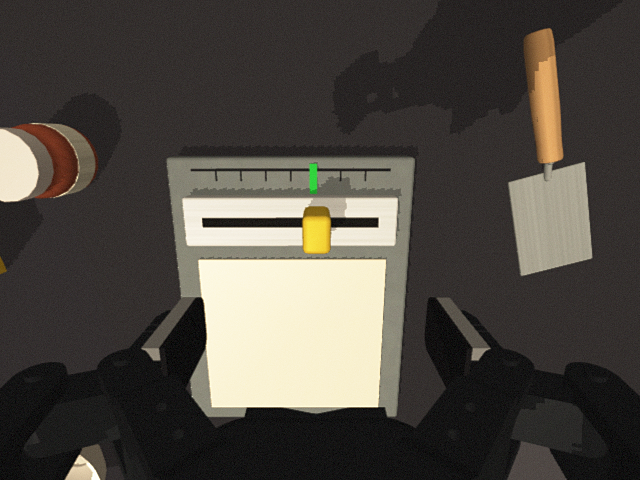

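The grip (316,230) lines up with the mark (313,178), about 2 mm past it by measurement. I trim it by 2 mm, then look at the rack from above.

Run:
```python
from m import *
ori=manip.sense()['ee_rot']
at=lambda yb,z,xb=.470: ex*xb+ey*yb+[0,0,z]
manip.move_straight(at(.2797,.064),ori,.3)
manip.gripper_to(.015,20)
manip.move_straight(at(.2777,.064),ori,.03); s=manip.sense(); print(s['tool_pos']@ey)
manip.gripper_to(.085)
manip.move_straight(at(.2777,.2),ori,.3)
p=wristshot()
m,c,a=hsv(p,(50,120,60),(75,255,255),(0,0,640,480)); w=onz(p,*c,.0225);print('mark',w@ey,w@ex,c)
m,c,a=hsv(p,(22,150,120),(35,255,255),(150,0,640,480)); r=rect(p,m,.0765);print('grip',c,np.array([*r[0],0])@ey)
n=np.array([.58,.81,0]);n/=np.linalg.norm(n)
manip.move_pose([.52,-.24,.28],down(n))   # over the rack
p=wristshot();save(p,'w3.png')
for l,z in (('slot_red',.004),('slot_plain',.004),('rack',0),('slide_blue_label',.029),('slide_blue',.004)):
    for d in tip_of(l,p)[:2]: u,v=d['at'][0]*640,d['at'][1]*480; print(l,round(d['confidence'],2),int(u),int(v),onz(p,u,v,z).round(4))
m,c,a=hsv(p,(0,120,40),(18,255,255),(0,0,640,480));print('rack',rect(p,m,.016),a)
print(manip.sense()['t'])
```

```text
0.2778750949258392
mark 0.28034691691189334 0.4356959779855283 [315.21052632 177.25      ]
grip [315.38739574 231.37998146] 280.4776236936098
slot_red 0.79 313 256 [ 0.5728 -0.277   0.004 ]
slot_plain 0.97 318 136 [ 0.4697 -0.1967  0.004 ]
slot_plain 0.47 315 192 [ 0.5155 -0.2328  0.004 ]
rack 0.88 317 195 [ 0.5196 -0.2332  0.    ]
slide_blue_label 0.7 319 258 [ 0.5716 -0.2681  0.029 ]
slide_blue 0.59 317 253 [ 0.5727 -0.2712  0.004 ]
rack ((521.137451171875, -235.10670471191406), (70.37207794189453, 206.64620971679688), 55.06996154785156) 12097
11.7583
```

View pics/w3.png

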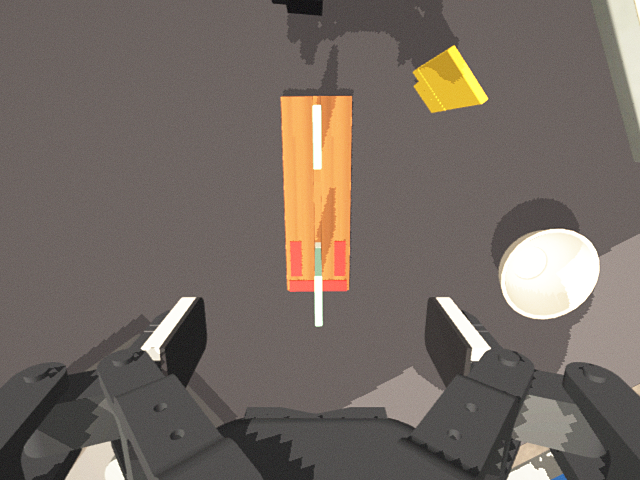

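The rack fit is clean (70.4 x 206.6 mm). The wrist camera's 2.6 mm sideways bias, seen on the dimmer, is corrected. Now I grasp the slide and lift.

Run:
```python
from m import *
a=np.radians(55.07);n=np.array([np.cos(a),np.sin(a),0]);e=np.array([n[1],-n[0],0])
P=n*.1030+e*.6268; o=down(n); print(P)
for z in (.128,.2,.25,.3): print(z,[(q:=solve_ik(*hold(-55,7,1,z))) is not None and np.round(q,2)])
manip.move_pose(P+[0,0,.22],o)
f0=np.array(manip.sense()['wrist_force'])
manip.move_straight(P+[0,0,.085],o,.15)
manip.gripper_to(.0,30); s=manip.sense()
df=s['wrist_force']-f0; print(s['finger_gap'],s['gripper_force'],'n,e,z',df@n,df@e,df[2],s['tool_pos'])
manip.wait(.2); p=optics.snapshot('side'); save({'frame':cv2.resize(p['frame'][130:250,270:430],(640,480))},'s1.png')
print(manip.sense()['t'])
```

```text
[ 0.5728586  -0.27444538  0.        ]
0.128 [array([ 0.84,  1.06,  0.23,  1.82, -1.31, -2.05])]
0.2 [array([ 0.84,  0.97,  0.24,  1.92, -1.31, -2.05])]
0.25 [array([ 0.84,  0.91,  0.27,  2.01, -1.31, -2.05])]
0.3 [False]
0.005905023183631664 31.809749007225037 n,e,z 0.4184063830918849 0.7791862893171887 0.8824426680642551 [ 0.57292105 -0.2744436   0.08506063]
14.1917
```

View pics/s1.png

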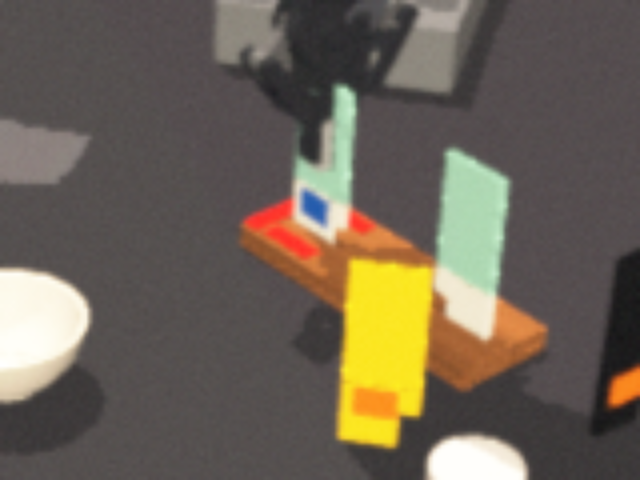

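The pads hold the clear part with a 6 mm gap and small side forces, and the other slide stands untouched. I lift it straight out and bring it over the panel.

Run:
```python
from m import *
s=manip.sense();P=np.array(s['tool_pos']);o=s['ee_rot']
manip.move_straight(P+[0,0,.03],o,.05); print(manip.sense()['finger_gap'])
manip.move_straight(P+[0,0,.24],o,.25)
p=optics.snapshot('side'); save({'frame':cv2.resize(p['frame'][40:250,260:460],(600,600))},'s2.png')
# lift clearance of the joint-space move: go via a high midway joint pose
q0=np.array(manip.sense()['joint_positions']); q1=np.array(solve_ik(*hold(-55,7,1,.24)))
print(q0.round(2),q1.round(2))
manip.set_joints(np.r_[.3,.3,q0[2],q0[3],q0[4],-.9]); s=manip.sense();print(s['tool_pos'],s['finger_gap'])
p=optics.snapshot('scene'); save(p,'sc2.png')
print(s['t'])
```

```text
0.005754396459090226
[-0.45  0.54  0.63  1.66  0.    0.16] [ 0.84  0.92  0.26  1.99 -1.31 -2.05]
[0.57119035 0.17595423 0.47187865] 0.0055992185782193695
17.7167
```

View pics/s2.png

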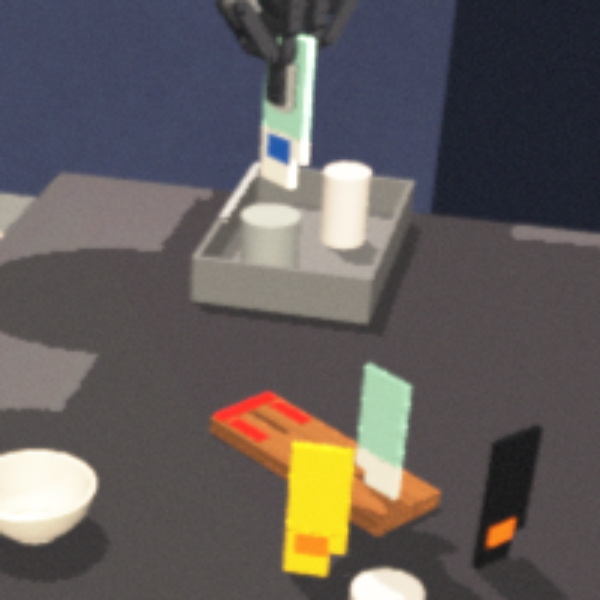

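View pics/sc2.png

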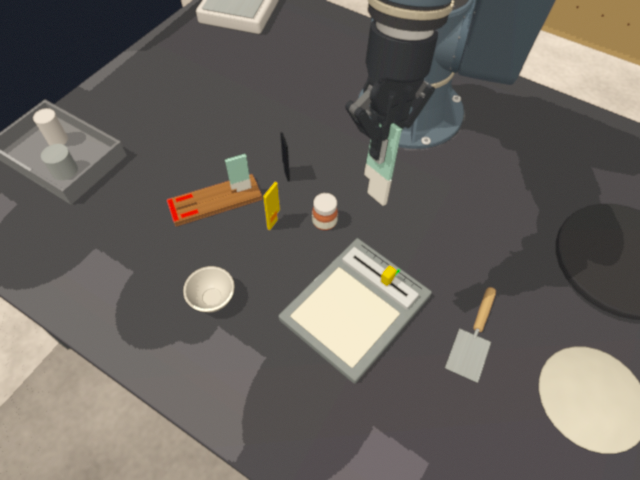

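The slide is out. Side view: label at (280,148), notch at lower right as expected for the label face. Scene view: the other slide still stands at (238,172) and the dimmer (389,275) sits at the mark. On to the hold pose.

Run:
```python
from m import *
manip.set_joints(solve_ik(*hold(-55,7,1,.24)))
P,o=hold(-55,7,1,.128)
manip.move_straight(P,o,.1); manip.wait(.3)
s=manip.sense(); print(s['tool_pos'],P,s['finger_gap'],s['gripper_force'],s['t'])
p1=optics.snapshot('scene');p2=optics.snapshot('side')
for p in(p1,p2):
    print('pred',proj(p,[.613,.170,.131]))
    for l in('slide_blue_label','slide_orange_label'):
        for d in tip_of(l,p)[:2]: print(l,d['confidence'],np.array(d['at'])*[640,480],onz(p,d['at'][0]*640,d['at'][1]*480,.131))
save({'frame':np.hstack([cv2.resize(p1['frame'][130:400,150:470],(400,338)),cv2.resize(p2['frame'][150:420,170:490],(400,338))])},'fin.png')
```

```text
[0.58001971 0.21719584 0.13531691] [0.57998054 0.21715668 0.13506842] 0.00574297739414774 31.69353425502777 20.525
pred [347.76450941 289.59759452]
slide_blue_label 0.64 [348.48  291.216] [0.61511473 0.17279674 0.131     ]
slide_orange_label 0.61 [242.112 182.88 ] [ 0.5202182  -0.14149845  0.131     ]
slide_orange_label 0.61 [276.288 213.888] [ 0.54591441 -0.03673792  0.131     ]
pred [274.38029894 256.5951506 ]
slide_blue_label 0.62 [275.008 254.688] [0.61374852 0.1646567  0.131     ]
```

View pics/fin.png

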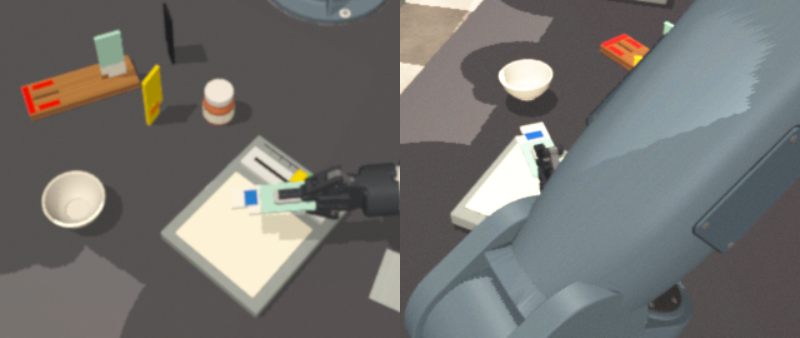

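The blue label faces up over the panel centre, at scene (348,291) and side (275,255), within 2 px of prediction. The rack, bowl, jar and other slide are undisturbed, so I hand in.

```bash
python3 -c "
from rig import manip
print(manip.finish_job())"
```

```text
the job is handed in; nothing more can be done
None
```

The job is handed in: the dimmer is on the green mark to within about 2 mm, and the blue slide from the red slot is held by its clear end, label up and tilted about 7°, with its frosted end about 10 cm above the panel centre.

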